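# Re-aim the tablet stand on the windowsill and clamp it

### The arm

A 7-joint arm with a two-finger parallel gripper is mounted at the origin on the work surface. World frame = base frame: x ahead of the robot, y to its left, z up, the work surface at z = 0. Lengths are in mm, angles in rad, forces in N, time in s.
With the tool pointing down it reaches from about 400 to 875 mm from the base axis. Payload 4.4 kg.
Tool frame: the origin (TCP) lies between the finger pads; the fingertips stand tcp_to_tips ahead of it and the grasp point (between the pads) lies 5 mm behind it (tcp_to_tips is the distance from the TCP to the fingertips, in mm); z points along the fingers, y is the line along which they close (so a half turn about z gives the same grasp; the last joint's range is limited). The gripper opens to 85 mm and grips with 20 to 120 N. Pads are 22 mm wide; open, the fingers measure 114 mm over their backs; the gripper's body (76 mm by 85 mm) begins 54 mm behind the grasp point. The pads swing forward as they close: fully open they stand 13 mm farther back than shut.
Start: joints at [-1.232, 0.628, 0.038, 1.517, -0.027, 0.996, -0.02], TCP at [255.971, 597.492, 245.313] pointing down, gripper open.
Joint ranges: [-3.06, 3.06], [-0.37, 2.12], [-1.25, 1.32], [0.18, 2.47], [-1.1, 4.24], [0.23, 1.98], [-2.94, 2.94]. Speed limits (rad/s): [2.57, 2.57, 3.14, 3.14, 3.14, 3.14, 3.14].

### API

Orientations are given as a rotation vector (axis times angle).
In Python, from workcell import * gives the robot as it stands.
- The arm moves only by the tool servo_tool, never from a script. Its argument "increments" is a list of rows, each an object of numbers: "tx", "ty", "tz": the shift along the tool's x, y, z in mm; "yaw": the turn about the tool's z in degrees. In form: [{"tx": .., "ty": .., "tz": .., "yaw": ..}, ...]. A call has 1 to 20 rows; each row shifts and turns the commanded pose from where the row before left it, along the tool's axes as they then stand; what a row does not reach is not made up. A row lasts 1/12 s, in which the tool goes at most 41.7 mm and 7.16 degrees, less where a joint would pass 70% of its speed; a pose out of reach is approached as far as the arm can. A call is refused whole if a number of a shift passes 41.7 or a number of a turn 7.16, either way. A call with a gripper value outside its range is refused whole. "gripper" is the finger opening in mm, from 0 to 85.4, set as the call begins (left out, the last holds). The fingers move at their own pace and stop on an object; the grip force is fixed at half the most. Time passes only in rows, so rows that do not move let the fingers close. It gives the time, the measured TCP pose, the force, the opening and the grip force at its end, in the units of the state.
- sense(): the state, without advancing time (a new reading comes with each control period).
- grab_frame(name): name is "scene" or "top" or "wrist"; returns a dict with "img" (420x560x3 uint8, red, green, blue), "mtx" (3x3 intrinsics, pixels), "k1" (the pictures are not rectified: a ray, as slopes to the right and down, at radius r is drawn at 1 + k1 r^2 times it, then the intrinsics apply), "view" (4x4, takes a point from world to camera coordinates). Camera axes: x right, y up, looking along -z (the intrinsics and any distortion apply to the point x, -y, -z); pixel columns grow to the right and rows downward; lengths in mm; the calibration is good to about 2 mm. A picture is of the moment at which its call begins. There is no depth.
- finish_job(): hands the job in; it is judged then, once.
The state is a dict: "t": time; "joint_pos": joint angles; "dq": joint speeds; "tau": joint torques, N m; "tcp_pos": TCP position; "tool_rot": TCP orientation; "ft_force": force on the tool from outside, world axes, zero at the start; "moment": the same for the moment, N m; "width": finger opening in mm; "grip_force": force on a finger pad.
Only numpy, scipy, OpenCV 4.12 (cv2) and the standard library are available. Lean on these libraries where they do the work, as an engineer would, in place of code of your own. Each camera call takes 0.05 s, during which the arm holds its last target. There are 200 camera calls.

### The job

Re-aim the tablet stand: press its rocker clamp over so that it snaps to the free side, turn the knob until the turntable's pointer points at the middle of the little marker tab, then press the rocker back over to the locked side so that the aim stays there. Turn the stand only by its knob, not by pushing the cradle, turntable or pointer, and leave the jar, the cup and the remote where they are.

Things in the scene. Friction and masses are not known exactly. Their poses are not given: they have to be found in the camera images.
- stand: Aluminium base plate of the tablet stand, 200 x 380 x 12 mm, screwed to the sill (cannot move). Origin on the sill under the turntable's axis; the plate reaches from x -80 to +120 mm and y -190 to +190 mm. Its x axis points away from the robot (towards the sofa), y to the left. The knob's axis is at x 0, y +140 mm; the rocker clamp's pivot at x 0, y -135 mm, 36 mm above the sill.
- turntable: Aluminium turntable disc, 140 mm diameter, 10 mm thick, its underside (origin, on the vertical axis) 14 mm above the sill; it carries an empty leaning tablet cradle 90 mm wide whose top is about 125 mm above the sill, and a dark steel pointer bar 5 mm wide that sticks out along the disc's own +x to 89 mm from the axis. It turns only about the vertical, geared to the knob, and must not be pushed with more than a brush (3 N).
- pointer_tip (a point): Free end of the pointer bar, on its centre line, 89 mm from the turntable's axis, about 21 mm above the sill.
- mark: Small dark steel marker tab fixed on the scale arc, 20 mm long radially, 12 mm wide, 14 mm tall. Origin on the turntable's axis, 12 mm above the sill; its x axis points from that axis to the middle of the tab, whose inner end lies 92 mm and outer end 112 mm from the axis. The pointer is right when its tip lies on this x axis, within half the tab's width (6 mm) to either side. At the start the pointer lies 0.25 to 0.7 rad to the left of the tab (counter-clockwise from above).
- knob (a joint): Turn of the knob, rad, growing clockwise seen from above, 0 to 4.2. Turning it by 1 rad turns the turntable by 1/3 rad the same way; it stays where it is left. Friction about 0.04 Nm with the clamp free; with the clamp locked the brake drags on the turntable.
- knob_grip (a point): Point on the knob's vertical axis at the height to grip. The black knob is 44 mm across with a upright bar grip across its top, 42 mm long, 14 mm wide, its top 56 mm and its foot 26 mm above the sill (this point: 49 mm); the bar lies along this point's x axis and turns with the knob. Grip it from above across the bar (fingers closing along the point's y axis).
- clamp (a joint): Tilt of the rocker clamp, rad: 0 = locked (far end, towards the stand's +x, down; brake finger on the disc), 0.5 = free (near end, towards the robot, down). Centre 0.25; a spring makes it snap away from the centre to whichever side it is on. Pressing the raised end down at its pad takes about 3 to 4 N.
- clamp_near (a point): Press point on the upper face of the rocker's near end (stand's -x side), 38 mm from the pivot. The rocker is a black paddle 90 mm long along the stand's x, 28 mm wide and 8 mm thick, between two low grey cheeks, with a steel brake finger reaching from its far end to the disc. The pad is about 49 mm above the sill when raised, 30 mm when down, 40 mm at the centre.
- clamp_far (a point): Press point on the upper face of the rocker's far end (stand's +x side), 38 mm from the pivot; same heights as the near one.
- jar: Bystander: glass jar with clamp lid, 84 mm diameter, 120 mm tall, origin under its centre. Loose.
- cup: Bystander: terracotta-coloured ceramic cup, 80 mm across the rim, 80 mm tall, origin under its centre. Loose.
- remote: Bystander: white plastic blinds remote lying flat, 40 x 130 x 16 mm (long along its y), origin under its centre. Loose.

How it is judged (in metres and radians):
On the way, in this order (a step that is already met when the one before it is completed fails the run):
1. the rocker clamp is snapped over to the free side (value of joint clamp above 0.4 rad), for 0.2 s.
2. with the clamp free, the pointer is brought to the marker tab (value of joint clamp above 0.4 rad and y of pointer_tip in the frame of mark between -0.0065 and 0.0065 m), for 0.3 s.
3. the rocker clamp is snapped back to the locked side (value of joint clamp below 0.1 rad), for 0.2 s.
At the end, for the whole second after the job is handed in: The rocker clamp is locked (joint below 0.10 rad) and at rest, the pointer's tip is within 6.5 mm sideways of the marker tab's middle line and still, and jar, cup and remote are within 20 mm of where they stood (value of joint clamp below 0.1 rad and y of pointer_tip in the frame of mark between -0.0065 and 0.0065 m and angular speed of turntable below 0.1 rad/s and velocity of joint clamp between -0.1 and 0.1 rad/s and distance of each of jar, cup, remote from where it was at the start of the episode below 0.02 m); the robot touches nothing.
It fails at once if a bystander is moved by more than 20 mm or tipped (distance of any of jar, cup, remote from where it was at the start of the episode above 0.02 m or angle between any of jar, cup, remote's own z axis and vertical above 0.35 rad).
It fails at once if the turntable, cradle or pointer is pushed by the robot (over 3 N) (contact force between any of the arm, the fingers and turntable above 3 N).
It also fails if it takes over 66 s, if anything falls off the work surface, if the arm or the gripper's body presses on something with over 40 N, if the wrist force passes 120 N, or if a joint passes its speed limit or range.

## Working session

There is one attempt and no reset: what is moved stays moved. The work goes in short steps, Python scripts to look and compute and a tool call to move; the robot and the scene stay as the last step left them, time stands still between calls to the robot, and variables do not carry over. Pictures are saved under pics/ and viewed, at most 10 in all, crops included, and the job is handed in when it is done.

Besides the shell and the picture viewer there is one more tool, called after "Call:" as name(argument=value, ...) on one line, values as JSON. servo_tool: Moves the arm, as the interface text tells. Its arguments: {"type":"object","properties":{"increments":{"type":"array","items":{"type":"object","properties":{"tx":{"type":"number"},"ty":{"type":"number"},"tz":{"type":"number"},"yaw":{"type":"number"}}}},"gripper":{"type":"number"}},"required":["increments"]}

```bash
mkdir -p pics; cat > h.py <<'E'
from workcell import *
import numpy as np, cv2
def save(name,fn):
    f=grab_frame(name); cv2.imwrite('pics/'+fn+'.png',f['img'][:,:,::-1]); np.savez('pics/'+fn+'.npz',**f); return f
def ray(f,u,v):
    K=np.array(f['mtx']); k=float(f['k1'])
    d=cv2.undistortPoints(np.array([[[u,v]]],float),K,np.array([k,0,0,0,0.]))[0,0]
    V=np.array(f['view']); R=V[:3,:3]; o=-R.T@V[:3,3]
    return o,R.T@np.array([d[0],-d[1],-1])
def hit(f,u,v,z):
    o,d=ray(f,u,v); return o+d*(z-o[2])/d[2]
def proj(f,p):
    c=np.array(f['view'])@np.r_[p,1]; x,y=c[0]/-c[2],-c[1]/-c[2]; s=1+float(f['k1'])*(x*x+y*y)
    return (np.array(f['mtx'])@[x*s,y*s,1])[:2]
E
python3 - <<'E'
from h import *
for n in('top','scene'): 
    f=save(n,n+'0'); V=f['view'];print(n,-V[:3,:3].T@V[:3,3],f['k1'],f['mtx'][0,0])
print(sense())
a=cv2.imread('pics/top0.png')
E
```

```text
top [ 520.48490037   16.70310417 1030.9076919 ] -0.08287469212647654 379.488326377695
scene [1060.61699346 -733.77532361  666.16821549] 0.006741661264679987 528.5745028620423
{'t': 0.1, 'joint_pos': array([-1.23179432,  0.62922153,  0.03842208,  1.51821357, -0.02705138,
        0.9963215 , -0.02002934]), 'dq': array([-0.00051909, -0.000813  ,  0.00076481, -0.00263482,  0.0005002 ,
       -0.00029815, -0.00137964]), 'tau': array([ 3.46007670e-03, -5.64543915e+01,  1.23072356e+00, -1.93975657e+01,
        1.13226110e-02,  5.51710662e-03,  9.20218952e-06]), 'tcp_pos': array([255.73731988, 597.02044489, 244.51881431]), 'tool_rot': array([-6.31511743e-01, -3.07708420e+00,  2.52177359e-03]), 'ft_force': array([0.30535838, 0.02016426, 0.05333398]), 'moment': array([ 0.04489336, -0.01243508, -0.0257802 ]), 'grip_force': 0.0, 'width': 85.41169936670444}
```

View pics/top0.png

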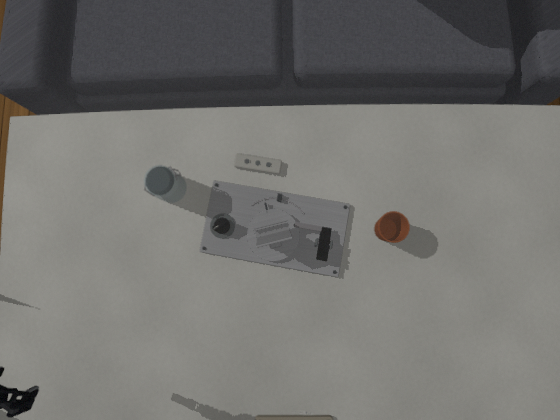

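View pics/scene0.png

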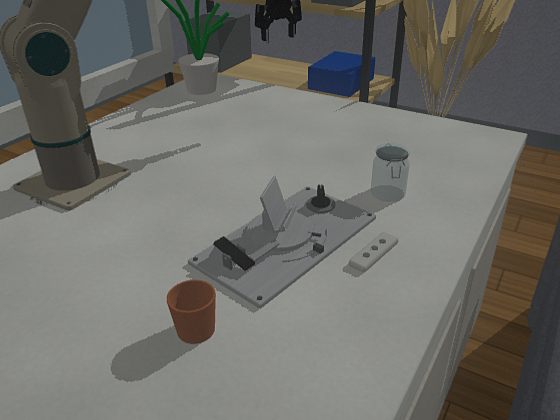

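Top view: the plate spans corners of about (215,181), (352,204), (342,277) and (201,252). The knob is at (222,226), the rocker at (324,244), the tab near (279,198), and the jar, cup and remote are clear of the work. Next I'll crop for detail.

```bash
python3 - <<'E'
from h import *
f=np.load('pics/top0.npz')
a=cv2.imread('pics/top0.png')
c=cv2.resize(a[170:290,190:360],None,fx=4.7,fy=4.7,interpolation=cv2.INTER_CUBIC)
cv2.imwrite('pics/c1.png',np.clip(c*1.5,0,255).astype(np.uint8))
g=cv2.cvtColor(a,cv2.COLOR_BGR2GRAY)
m=((g<70)*255).astype(np.uint8); m[:170]=0;m[290:]=0;m[:,:190]=0;m[:,360:]=0
n,l,s,ce=cv2.connectedComponentsWithStats(m)
for i in range(1,n): print(s[i],ce[i].round(1), hit(f,*ce[i],12).round(1))
E
```

```text
[215 184   3   3   7] [216.1 184.7] [720.4 204.4  12. ]
[277 194   5   8  32] [279.1 197.6] [682.3  31.9  12. ]
[265 203   2   7   8] [265.6 205.9] [660.   68.7  12. ]
[344 206   3   3   7] [345.  206.7] [ 655.1 -145.8   12. ]
[212 214  23  22 332] [223.2 225.2] [608.7 184.3  12. ]
[227 214   1   1   1] [227. 214.] [639.1 174.   12. ]
[294 224   1   3   3] [294. 225.] [607.1  -7.4  12. ]
[315 227  16  35 372] [323.5 243.9] [555.5 -85.5  12. ]
[332 244   1   1   1] [332. 244.] [ 554.9 -108.3   12. ]
[203 247   3   3   7] [203.7 248. ] [547.3 237.1  12. ]
[331 248   1   1   1] [331. 248.] [ 544.3 -105.4   12. ]
[333 271   4   3   9] [334.3 271.9] [ 480.8 -112.9   12. ]
```

View pics/c1.png

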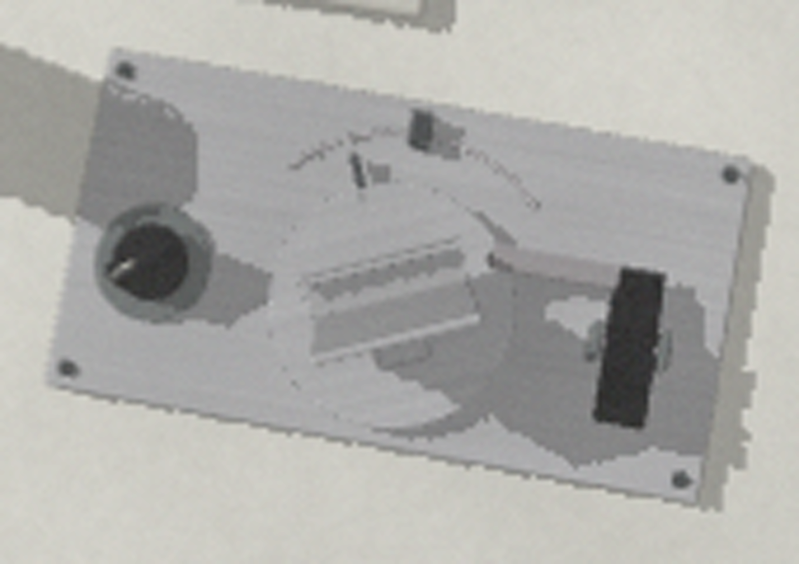

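The crop shows the dark tab at crop (422,130), the pointer tip at (357,170) to its left, and the rocker at (630,347). The knob's bar direction isn't clear yet. The screws give the stand pose.

```bash
cat >> h.py <<'E'
from scipy.spatial.transform import Rotation as Ro
s=np.array([[720.4,204.4],[655.1,-145.8],[480.8,-112.9],[547.3,237.1]])
v=(s[0]-s[1])+(s[3]-s[2]); ey=v/np.linalg.norm(v); ex=np.array([ey[1],-ey[0]])
O=s.mean(0)-20*ex
def W(x,y): return O+x*ex+y*ey
def S(p): d=np.array(p[:2])-O; return np.array([d@ex,d@ey])
def go(p,closedir=None):
    st=sense(); R=Ro.from_rotvec(st['tool_rot']).as_matrix()
    print('tcp',st['tcp_pos'].round(1),'F',st['ft_force'].round(1),'t',st['t'],'w',round(st['width'],1))
    dy=0
    if closedir is not None:
        a=np.arctan2(R[1,1],R[0,1]); b=np.arctan2(closedir[1],closedir[0]); dy=(a-b+np.pi/2)%np.pi-np.pi/2  # tool yaw + = cw
    d=R.T@(np.array(p)-st['tcp_pos']); print('tool d',d.round(1),'yaw deg',round(np.degrees(dy),1),'j7',st['joint_pos'][6].round(2))
E
python3 - <<'E'
from h import *
import workcell
print([n for n in dir(workcell) if not n.startswith('_')], globals().get('tcp_to_tips'))
print(O,ex,ey,'knob',W(0,140),'near',W(-38,-135),'far',W(38,-135))
f=np.load('pics/top0.npz'); b=np.load('pics/scene0.npz')
m=S(hit(f,279.1,197.6,24)); 
for nm,uv,z in(('mark',(279.1,197.6),24),('ptr',(265.4,204),21),('ptr2',(266,208.5),21),('rock',(323.5,243.9),42),('knob',(223.2,225.2),45)):
    q=S(hit(f,*uv,z)); print(nm,q,np.hypot(*q),np.arctan2(q[1],q[0]))
go([*W(-38,-135),245],ex)
E
ls; cat *.md 2>/dev/null | head -50
```

```text
['MotionError', 'finish_job', 'grab_frame', 'sense', 'tcp_to_tips'] 14.0
[581.24516695  49.39966723] [ 0.98274165 -0.18498336] [0.18498336 0.98274165] knob [607.14283758 186.98349861] near [518.92823032 -76.24108814] far [593.61659593 -90.29982362]
mark [100.58135168   1.0031241 ] 100.5863537667499 0.009972930666057133
ptr [77.57875862 34.38553777] 84.85769851287691 0.41721303037110735
ptr2 [65.85360221 30.61383933] 72.62165022895582 0.4351567140139904
rock [  -1.94666906 -134.65694642] 134.67101669972843 -1.5852518266443136
knob [  0.18619783 131.73226096] 131.73239254802536 1.5693828711397237
tcp [255.7 597.  244.5] F [0.3 0.  0.1] t 0.1 w 85.4
tool d [-5.071e+02 -5.152e+02  3.000e-01] yaw deg 77.5 j7 -0.02
h.py
pics
```

```bash
python3 -c "
from h import *
go([*W(-40,140),260],ey)
R=Ro.from_rotvec(sense()['tool_rot']).as_matrix();print(R.round(3))"
```

```text
tcp [255.7 597.  244.5] F [0.3 0.  0.1] t 0.1 w 85.4
tool d [-445.5 -247.2  -15.1] yaw deg -12.5 j7 -0.02
[[-0.919  0.394 -0.001]
 [ 0.394  0.919 -0.001]
 [ 0.    -0.002 -1.   ]]
```

Call:
servo_tool(increments=[{"tx": -15,"ty": -8},{"tx": -30,"ty": -17,"tz": -1},{"tx": -30,"ty": -17,"tz": -1},{"tx": -30,"ty": -17,"tz": -1},{"tx": -30,"ty": -17,"tz": -1},{"tx": -30,"ty": -17,"tz": -1},{"tx": -30,"ty": -17,"tz": -1},{"tx": -30,"ty": -17,"tz": -1},{"tx": -30,"ty": -17,"tz": -1},{"tx": -30,"ty": -17,"tz": -1},{"tx": -30,"ty": -17,"tz": -1},{"tx": -30,"ty": -17,"tz": -1},{"tx": -30,"ty": -17,"tz": -1},{"tx": -30,"ty": -17,"tz": -1},{"tx": -30,"ty": -17,"tz": -1},{"tx": -10,"ty": -5},{"yaw": -4},{"yaw": -4},{"yaw": -4.5},{}], gripper=0)

```text
schema error: expected keys tx, ty, tz, yaw
```

```bash
python3 -c "
from h import *
f=save('wrist','w1'); V=f['view'];print(-V[:3,:3].T@V[:3,3], proj(f,[*W(0,140),50]),proj(f,[*W(0,0),12]))
go([*W(-38,-135),200],ey)"
```

```text
[183.9438708  628.17412854 372.92422482] [135.26726406 473.51109185] [ 72.79012637 459.65671868]
tcp [255.8 597.1 244.6] F [-0.1  0.3 -0. ] t 0.15 w 85.5
tool d [-507.1 -515.2   45.4] yaw deg -12.5 j7 -0.02
```

View pics/w1.png

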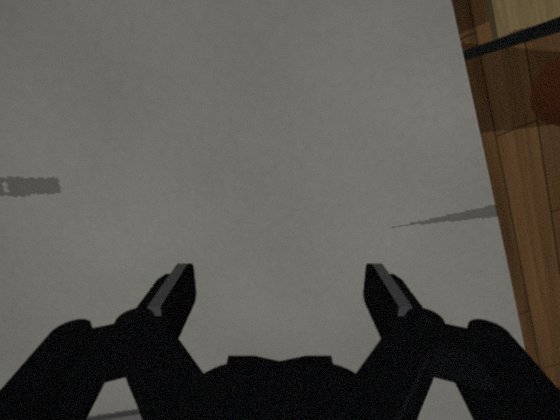

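The move was refused because every row needs all four keys. The wrist picture shows only empty sill, with the fingers at the bottom (y>260), and the camera sits on the tool's +x side, so the TCP has to stand beyond the knob to see it.

```bash
python3 -c "
from h import *
go([*W(50,140),260],ey)
f=np.load('pics/top0.npz');print(hit(f,165,182,60),hit(f,161,180,120))"
```

```text
tcp [255.8 597.1 244.6] F [-0.1  0.3 -0. ] t 0.15 w 85.5
tool d [-533.3 -227.8  -15.1] yaw deg -12.5 j7 -0.02
[720.76848258 332.41615237  60.        ] [713.64961046 323.22213989 120.        ]
```

Call:
servo_tool(increments=[{"tx": -20,"ty": -8,"tz": 0,"yaw": 0},{"tx": -34,"ty": -14.5,"tz": -1,"yaw": 0},{"tx": -34,"ty": -14.5,"tz": -1,"yaw": 0},{"tx": -34,"ty": -14.5,"tz": -1,"yaw": 0},{"tx": -34,"ty": -14.5,"tz": -1,"yaw": 0},{"tx": -34,"ty": -14.5,"tz": -1,"yaw": 0},{"tx": -34,"ty": -14.5,"tz": -1,"yaw": 0},{"tx": -34,"ty": -14.5,"tz": -1,"yaw": 0},{"tx": -34,"ty": -14.5,"tz": -1,"yaw": 0},{"tx": -34,"ty": -14.5,"tz": -1,"yaw": 0},{"tx": -34,"ty": -14.5,"tz": -1,"yaw": 0},{"tx": -34,"ty": -14.5,"tz": -1,"yaw": 0},{"tx": -34,"ty": -14.5,"tz": -1,"yaw": 0},{"tx": -34,"ty": -14.5,"tz": -1,"yaw": 0},{"tx": -34,"ty": -14.5,"tz": -1,"yaw": 0},{"tx": -34,"ty": -14.5,"tz": -1,"yaw": 0},{"tx": 0,"ty": 0,"tz": 0,"yaw": -6},{"tx": 0,"ty": 0,"tz": 0,"yaw": -6.5},{"tx": 0,"ty": 0,"tz": 0,"yaw": 0},{"tx": 0,"ty": 0,"tz": 0,"yaw": 0}], gripper=0)

```text
t: 1.82
tcp_pos: [654.0, 181.6, 259.8]
tool_rot: [-0.297, -3.126, -0.001]
ft_force: [0.7, 0.6, -0.1]
width: -0.0
grip_force: 0.0
```

```bash
python3 -c "
from h import *
f=save('wrist','w2'); V=f['view'];print(-V[:3,:3].T@V[:3,3], proj(f,[*W(0,140),56]),proj(f,[*W(0,0),12]),proj(f,[*W(100,0),25]))
go([*W(-38,-135),200],ey)"
```

```text
[577.31991025 196.40532065 388.39251186] [276.03048336 145.70451234] [165.56523394 142.77843519] [171.02031291 220.79461551]
tcp [653.9 181.9 260. ] F [ 0.1  1.  -0.2] t 1.8667 w -0.5
tool d [  84.  -278.9   60.1] yaw deg -0.2 j7 1.06
```

View pics/w2.png

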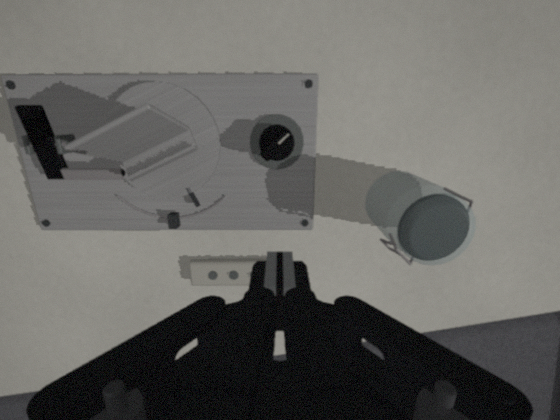

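The view shows the stand well: knob at (275,142) with a light line running to (289,134), pointer tip at (198,205), tab at (173,219). I'll stretch the knob's contrast to find the bar's direction.

```bash
python3 - <<'E'
from h import *
f=np.load('pics/w2.npz'); a=cv2.imread('pics/w2.png')
c=a[112:172,245:305].astype(float)
c=cv2.resize(np.clip(c*1.0,0,255).astype(np.uint8),None,fx=9,fy=9,interpolation=cv2.INTER_CUBIC)
c=np.clip((c.astype(float)/255)**.5*330-20,0,255).astype(np.uint8)
cv2.imwrite('pics/c2.png',c)
g=cv2.cvtColor(a,cv2.COLOR_BGR2GRAY)
m=((g<48)*255).astype(np.uint8); m[250:]=0;m[:,330:]=0
n,l,s,ce=cv2.connectedComponentsWithStats(m)
for i in range(1,n):
    if s[i][4]>8: print(s[i],ce[i].round(1), S(hit(f,*ce[i],12)).round(1),S(hit(f,*ce[i],24)).round(1))
E
```

```text
[ 7 82  7  6 36] [10.  84.4] [ -69.4 -179. ] [ -68.2 -168.7]
[  15  105   53   74 1851] [ 41.3 138.8] [  -5.6 -156.8] [  -6.4 -147.2]
[258 125  36  36 986] [275.  142.8] [  0.6 138.2] [ -0.4 138.4]
[ 56 135  18   7  72] [ 66.3 137.2] [  -7.5 -124.6] [  -8.3 -116. ]
[121 170   4   5  17] [122.4 171.9] [ 36.8 -60.8] [ 34.7 -54.3]
[190 194   9  12  28] [194.  198.6] [73.3 29.3] [70.  32.9]
[168 212  11  16  89] [173.7 218.9] [102.   -1.2] [97.8  3.5]
[ 43 221   6   4  18] [ 45.5 222.4] [ 106.6 -179.1] [ 102.2 -168.9]
```

View pics/c2.png

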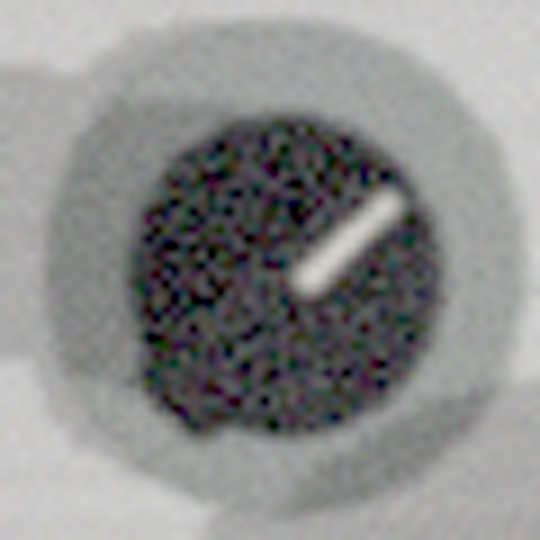

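```bash
python3 - <<'E'
from h import *
f=np.load('pics/w2.npz')
p,q=hit(f,278.9,143.1,56),hit(f,289.4,134.2,56); b=(q-p)[:2]; b/=np.linalg.norm(b)
print('line',S(p),S(q),'bar dir',b,'close dir',[-b[1],b[0]])
go([*W(0,140),260],[-b[1],b[0]])
go([*W(-40,-135),90],ey)
E
```

```text
line [ -2.84091195 143.21550487] [-12.43657908 154.84420923] bar dir [-0.4827978   0.87573186] close dir [np.float64(-0.875731855081854), np.float64(-0.4827978023923624)]
tcp [653.9 181.9 260. ] F [ 0.1  1.  -0.2] t 1.8667 w -0.5
tool d [46.9 -3.8  0.1] yaw deg 50.3 j7 1.06
tcp [653.9 181.9 260. ] F [ 0.1  1.  -0.2] t 1.8667 w -0.5
tool d [  85.9 -278.9  170.1] yaw deg -0.2 j7 1.06
```

Call:
servo_tool(increments=[{"tx": 4,"ty": -15,"tz": 0,"yaw": 0},{"tx": 8,"ty": -26.5,"tz": 0,"yaw": 0},{"tx": 8,"ty": -26.5,"tz": 0,"yaw": 0},{"tx": 8,"ty": -26.5,"tz": 0,"yaw": 0},{"tx": 8,"ty": -26.5,"tz": 0,"yaw": 0},{"tx": 8,"ty": -26.5,"tz": 0,"yaw": 0},{"tx": 8,"ty": -26.5,"tz": 0,"yaw": 0},{"tx": 8,"ty": -26.5,"tz": 0,"yaw": 0},{"tx": 8,"ty": -26.5,"tz": 0,"yaw": 0},{"tx": 8,"ty": -26.5,"tz": 0,"yaw": 0},{"tx": 10,"ty": -25,"tz": 0,"yaw": 0},{"tx": 0,"ty": 0,"tz": 34,"yaw": 0},{"tx": 0,"ty": 0,"tz": 34,"yaw": 0},{"tx": 0,"ty": 0,"tz": 34,"yaw": 0},{"tx": 0,"ty": 0,"tz": 34,"yaw": 0},{"tx": 0,"ty": 0,"tz": 34,"yaw": 0},{"tx": 0,"ty": 0,"tz": 0,"yaw": 0},{"tx": 0,"ty": 0,"tz": 0,"yaw": 0}])

```text
t: 3.37
tcp_pos: [517.0, -75.6, 89.4]
tool_rot: [-0.293, -3.124, 0.0]
ft_force: [0.1, -0.4, 0.7]
width: -0.0
grip_force: 0.0
```

```bash
python3 -c "
from h import *
go([*W(-40,-135),46],ey)"
```

```text
tcp [517.  -75.6  89.4] F [ 0.1 -0.4  0.7] t 3.3667 w -0.0
tool d [-0.2 -0.2 43.4] yaw deg -0.1 j7 1.46
```

Call:
servo_tool(increments=[{"tx": 0,"ty": 0,"tz": 12,"yaw": 0},{"tx": 0,"ty": 0,"tz": 10,"yaw": 0},{"tx": 0,"ty": 0,"tz": 6,"yaw": 0},{"tx": 0,"ty": 0,"tz": 5,"yaw": 0},{"tx": 0,"ty": 0,"tz": 5,"yaw": 0},{"tx": 0,"ty": 0,"tz": 4,"yaw": 0},{"tx": 0,"ty": 0,"tz": 0,"yaw": 0},{"tx": 0,"ty": 0,"tz": 0,"yaw": 0},{"tx": 0,"ty": 0,"tz": 0,"yaw": 0}])

```text
t: 4.12
tcp_pos: [518.5, -76.3, 48.5]
tool_rot: [0.293, 3.127, -0.0]
ft_force: [0.5, 0.4, 0.1]
width: -0.2
grip_force: 0.0
```

Call:
servo_tool(increments=[{"tx": 0,"ty": 0,"tz": -25,"yaw": 0},{"tx": 0,"ty": 0,"tz": -35,"yaw": 0},{"tx": 0,"ty": 0,"tz": -35,"yaw": 0},{"tx": 0,"ty": 0,"tz": -35,"yaw": 0},{"tx": -4,"ty": 22.5,"tz": -20,"yaw": 0},{"tx": -4,"ty": 27.5,"tz": 0,"yaw": 0},{"tx": -4,"ty": 27.5,"tz": 0,"yaw": 0},{"tx": -4,"ty": 27.5,"tz": 0,"yaw": 0},{"tx": -4,"ty": 27.5,"tz": 0,"yaw": 0},{"tx": -4,"ty": 27.5,"tz": 0,"yaw": 0},{"tx": -4,"ty": 27.5,"tz": 0,"yaw": 0},{"tx": -4,"ty": 27.5,"tz": 0,"yaw": 0},{"tx": -4,"ty": 27.5,"tz": 0,"yaw": 0},{"tx": -4,"ty": 27.5,"tz": 0,"yaw": 0},{"tx": 0,"ty": 5,"tz": 0,"yaw": 0},{"tx": 0,"ty": 0,"tz": 0,"yaw": -7},{"tx": 0,"ty": 0,"tz": 0,"yaw": -7},{"tx": 0,"ty": 0,"tz": 0,"yaw": -7},{"tx": 0,"ty": 0,"tz": 0,"yaw": -7},{"tx": 0,"ty": 0,"tz": 0,"yaw": 0}], gripper=45)

```text
t: 5.78
tcp_pos: [608.4, 185.8, 198.4]
tool_rot: [0.476, -3.105, -0.0]
ft_force: [-0.7, -0.3, 1.1]
width: 45.1
grip_force: 0.0
```

```bash
python3 - <<'E'
from h import *
go([*W(0,140),49],[-0.8757,-.4828])
f=save('scene','s2'); print(proj(f,[*W(-38,-135),49]),proj(f,[*W(38,-135),30]))
a=f['img'][170:290,180:340,::-1]
b=cv2.imread('pics/scene0.png')[170:290,180:340]
cv2.imwrite('pics/c3.png',cv2.resize(np.hstack([b,a]),None,fx=2.5,fy=2.5,interpolation=cv2.INTER_CUBIC))
E
```

```text
tcp [608.4 185.8 198.4] F [-0.7 -0.3  1.1] t 5.7833 w 45.1
tool d [  0.8   1.4 149.4] yaw deg 78.6 j7 1.45
[220.36929088 240.26830055] [248.5167811  263.40663458]
```

View pics/c3.png

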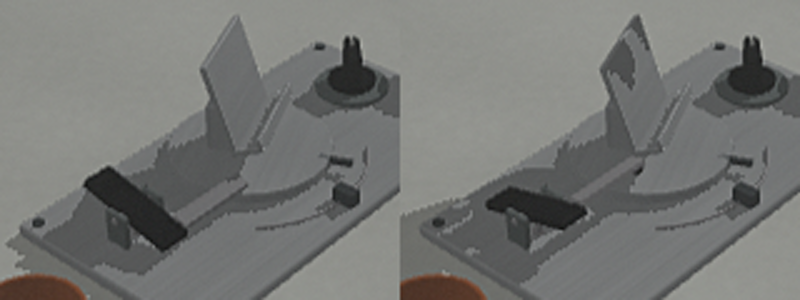

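The left half shows the rocker before, with its near end up. The right half shows it after, with the far end (585,212) raised, so it is free. Next I'll align with the bar and descend.

Call:
servo_tool(increments=[{"tx": 1,"ty": 1.4,"tz": 10,"yaw": 0},{"tx": 0,"ty": 0,"tz": 0,"yaw": 6.6},{"tx": 0,"ty": 0,"tz": 0,"yaw": 6.6},{"tx": 0,"ty": 0,"tz": 0,"yaw": 6.6},{"tx": 0,"ty": 0,"tz": 0,"yaw": 6.6},{"tx": 0,"ty": 0,"tz": 0,"yaw": 6.6},{"tx": 0,"ty": 0,"tz": 0,"yaw": 6.6},{"tx": 0,"ty": 0,"tz": 0,"yaw": 6.6},{"tx": 0,"ty": 0,"tz": 0,"yaw": 6.6},{"tx": 0,"ty": 0,"tz": 0,"yaw": 6.6},{"tx": 0,"ty": 0,"tz": 0,"yaw": 6.6},{"tx": 0,"ty": 0,"tz": 0,"yaw": 6.6},{"tx": 0,"ty": 0,"tz": 0,"yaw": 6},{"tx": 0,"ty": 0,"tz": 30,"yaw": 0},{"tx": 0,"ty": 0,"tz": 30,"yaw": 0},{"tx": 0,"ty": 0,"tz": 20,"yaw": 0},{"tx": 0,"ty": 0,"tz": 0,"yaw": 0},{"tx": 0,"ty": 0,"tz": 0,"yaw": 0}])

```text
t: 7.33
tcp_pos: [606.1, 187.3, 107.1]
tool_rot: [-1.603, -2.7, 0.004]
ft_force: [0.8, -0.1, -0.3]
width: 44.8
grip_force: 0.0
```

```bash
python3 - <<'E'
from h import *
go([*W(0,140),45],[-0.8757,-.4828])
E
```

```text
tcp [606.1 187.3 107.1] F [ 0.8 -0.1 -0.3] t 7.3333 w 44.8
tool d [-0.8  0.9 62.1] yaw deg -0.3 j7 0.37
```

Call:
servo_tool(increments=[{"tx": -0.5,"ty": 0.5,"tz": 15,"yaw": 0},{"tx": 0,"ty": 0,"tz": 15,"yaw": 0},{"tx": 0,"ty": 0,"tz": 12,"yaw": 0},{"tx": 0,"ty": 0,"tz": 10,"yaw": 0},{"tx": 0,"ty": 0,"tz": 9,"yaw": 0},{"tx": 0,"ty": 0,"tz": 0,"yaw": 0},{"tx": 0,"ty": 0,"tz": 0,"yaw": 0}])

```text
t: 7.92
tcp_pos: [607.8, 187.3, 47.2]
tool_rot: [-1.602, -2.702, 0.0]
ft_force: [-0.6, -0.0, 0.4]
width: 45.2
grip_force: 0.0
```

Call:
servo_tool(increments=[{"tx": 0,"ty": 0,"tz": 0,"yaw": 0},{"tx": 0,"ty": 0,"tz": 0,"yaw": 0},{"tx": 0,"ty": 0,"tz": 0,"yaw": 0},{"tx": 0,"ty": 0,"tz": 0,"yaw": 0},{"tx": 0,"ty": 0,"tz": 0,"yaw": 0},{"tx": 0,"ty": 0,"tz": 0,"yaw": 0}], gripper=0)

```text
t: 8.42
tcp_pos: [607.0, 187.0, 48.1]
tool_rot: [-1.601, -2.702, 0.002]
ft_force: [-2.9, -0.4, 5.2]
width: 13.0
grip_force: 59.8
```

Call:
servo_tool(increments=[{"tx": 0,"ty": 0,"tz": 0,"yaw": 4},{"tx": 0,"ty": 0,"tz": 0,"yaw": 5},{"tx": 0,"ty": 0,"tz": 0,"yaw": 5},{"tx": 0,"ty": 0,"tz": 0,"yaw": 5},{"tx": 0,"ty": 0,"tz": 0,"yaw": 5},{"tx": 0,"ty": 0,"tz": 0,"yaw": 5},{"tx": 0,"ty": 0,"tz": 0,"yaw": 5},{"tx": 0,"ty": 0,"tz": 0,"yaw": 5},{"tx": 0,"ty": 0,"tz": 0,"yaw": 5},{"tx": 0,"ty": 0,"tz": 0,"yaw": 5},{"tx": 0,"ty": 0,"tz": 0,"yaw": 5},{"tx": 0,"ty": 0,"tz": 0,"yaw": 0},{"tx": 0,"ty": 0,"tz": 0,"yaw": 0}])

```text
t: 9.5
tcp_pos: [607.0, 187.0, 48.1]
tool_rot: [-2.654, -1.68, 0.002]
ft_force: [-4.2, -1.1, 6.0]
width: 12.9
grip_force: 60.0
```

```bash
python3 - <<'E'
from h import *
go([*W(0,140),45],[-0.8757,-.4828])
T=save('top','t3'); C=save('scene','s3')
a=cv2.resize(T['img'][180:225,255:310,::-1],(396,324),interpolation=cv2.INTER_CUBIC)
b=cv2.resize(C['img'][215:260,290:345,::-1],(396,324),interpolation=cv2.INTER_CUBIC)
cv2.imwrite('pics/c4.png',np.clip(np.hstack([a,b])*1.5,0,255).astype(np.uint8))
E
```

```text
tcp [607.  187.   48.1] F [-4.2 -1.1  6. ] t 9.5 w 12.9
tool d [0.1 0.1 3.1] yaw deg -54.2 j7 -0.28
```

View pics/c4.png

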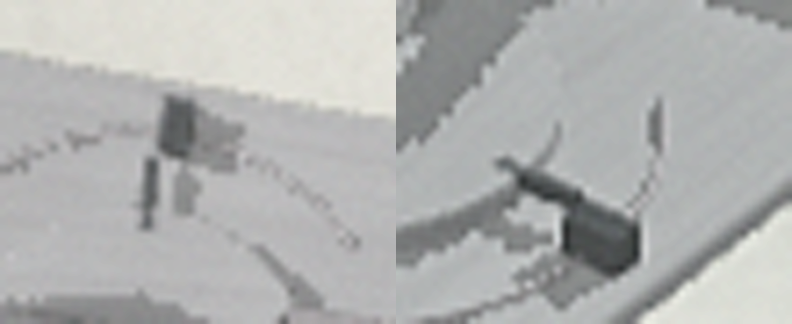

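In the top crop the pointer (tip at (151,158)) is still a little left of the tab (centre (179,128)). I'll measure the remaining angle.

```bash
cat > meas.py <<'E'
from h import *
def meas(f):
    g=cv2.cvtColor(f['img'],cv2.COLOR_RGB2GRAY).astype(float)
    r=[]
    # dark pixels cast on planes, kept by radius
    R,A=[],[]
    for v in range(185,225):
        for u in range(250,310):
            if g[v,u]<85:
                q=S(hit(f,u,v,21)); rr=np.hypot(*q); t=S(hit(f,u,v,26)); r.append((rr,np.arctan2(q[1],q[0]),np.hypot(*t),np.arctan2(t[1],t[0]),120-g[v,u]))
    r=np.array(r)
    p=r[(r[:,0]>70)&(r[:,0]<87)&(abs(r[:,1])<.7)]; m=r[(r[:,2]>93)&(r[:,2]<111)&(abs(r[:,3])<.15)]
    a=np.average(p[:,1],weights=p[:,4]); b=np.average(m[:,3],weights=m[:,4])
    print('ptr',a,len(p),'mark',b,len(m),m[:,3].min(),m[:,3].max(),'diff',a-b,'knob deg',np.degrees(a-b)*3)
E
python3 -c "
from meas import *
meas(np.load('pics/top0.npz'));meas(np.load('pics/t3.npz'))"
```

```text
ptr 0.3986542400794461 15 mark -0.008479001982411376 44 -0.13577752409401644 0.06956766139888915 diff 0.40713324206185747 knob deg 69.98104940886768
ptr 0.09019890441516241 11 mark 0.004033066121690479 34 -0.1093037271633074 0.06670633702021204 diff 0.08616583829347194 knob deg 14.81081661726802
```

Call:
servo_tool(increments=[{"tx": 0,"ty": 0,"tz": 0,"yaw": 4},{"tx": 0,"ty": 0,"tz": 0,"yaw": 5},{"tx": 0,"ty": 0,"tz": 0,"yaw": 5},{"tx": 0,"ty": 0,"tz": 0,"yaw": 0},{"tx": 0,"ty": 0,"tz": 0,"yaw": 0},{"tx": 0,"ty": 0,"tz": 0,"yaw": 0},{"tx": 0,"ty": 0,"tz": 0,"yaw": 0},{"tx": 0,"ty": 0,"tz": 0,"yaw": 0}])

```text
t: 10.27
tcp_pos: [607.0, 187.0, 48.1]
tool_rot: [-2.839, -1.345, 0.002]
ft_force: [-3.5, -2.0, 5.3]
width: 13.3
grip_force: 60.0
```

```bash
python3 - <<'E'
from meas import *
go([*W(0,140),45],[-0.8757,-.4828])
T=save('top','t4'); meas(T)
a=cv2.resize(T['img'][180:225,255:310,::-1],(396,324),interpolation=cv2.INTER_CUBIC)
C=save('scene','s4')
b=cv2.resize(C['img'][215:260,290:345,::-1],(396,324),interpolation=cv2.INTER_CUBIC)
cv2.imwrite('pics/c5.png',np.clip(np.hstack([a,b])*1.5,0,255).astype(np.uint8))
E
```

```text
tcp [607.  187.   48.1] F [-3.5 -2.   5.3] t 10.2667 w 13.3
tool d [0.1 0.1 3.1] yaw deg -68.2 j7 -0.46
ptr 0.009420057665462432 10 mark 0.00547767767513026 33 -0.1093037271633074 0.06670633702021204 diff 0.003942379990332172 knob deg 0.6776452040485793
```

View pics/c5.png

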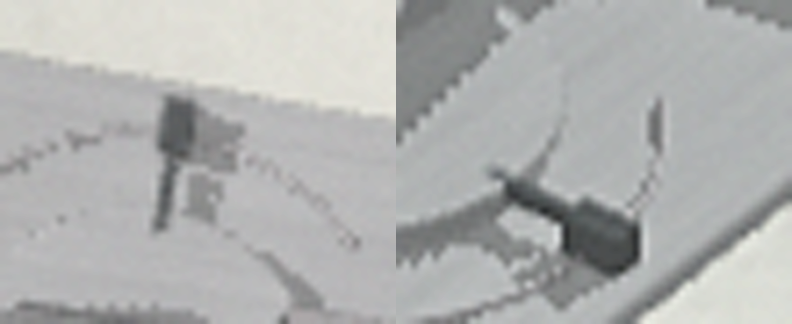

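The pointer now runs straight into the tab's middle in both views (tip at (177,160), tab centre (179,128)). I'll release the knob and lift off.

Call:
servo_tool(increments=[{"tx": 0,"ty": 0,"tz": 0,"yaw": 0},{"tx": 0,"ty": 0,"tz": 0,"yaw": 0},{"tx": 0,"ty": 0,"tz": 0,"yaw": 0},{"tx": 0,"ty": 0,"tz": 0,"yaw": 0},{"tx": 0,"ty": 0,"tz": -10,"yaw": 0},{"tx": 0,"ty": 0,"tz": -20,"yaw": 0},{"tx": 0,"ty": 0,"tz": -35,"yaw": 0},{"tx": 0,"ty": 0,"tz": -35,"yaw": 0},{"tx": 0,"ty": 0,"tz": -35,"yaw": 0},{"tx": 0,"ty": 0,"tz": -20,"yaw": 0},{"tx": 0,"ty": 0,"tz": 0,"yaw": 0}], gripper=45)

```text
t: 11.28
tcp_pos: [611.0, 187.4, 208.5]
tool_rot: [2.837, 1.344, 0.015]
ft_force: [1.1, 0.1, -0.6]
width: 45.0
grip_force: 0.0
```

```bash
python3 - <<'E'
from meas import *
go([*W(40,-137),200],ey)
meas(save('top','t5'))
E
```

```text
tcp [611.  187.4 208.5] F [ 1.1  0.1 -0.6] t 11.2833 w 45.0
tool d [-226.8  165.1    7.6] yaw deg 61.4 j7 -0.58
ptr 0.009220049378025473 10 mark 0.00537660171894407 33 -0.1093037271633074 0.06670633702021204 diff 0.003843447659081403 knob deg 0.6606399889344013
```

Call:
servo_tool(increments=[{"tx": -12,"ty": 9,"tz": 0,"yaw": 0},{"tx": -24,"ty": 17,"tz": 0,"yaw": 0},{"tx": -24,"ty": 17.5,"tz": 0,"yaw": 0},{"tx": -24,"ty": 17.5,"tz": 0,"yaw": 0},{"tx": -24,"ty": 17.5,"tz": 0,"yaw": 0},{"tx": -24,"ty": 17.5,"tz": 0,"yaw": 0},{"tx": -24,"ty": 17.5,"tz": 0,"yaw": 0},{"tx": -24,"ty": 17.5,"tz": 0,"yaw": 0},{"tx": -24,"ty": 17.5,"tz": 0,"yaw": 0},{"tx": -22,"ty": 16,"tz": 0,"yaw": 0},{"tx": 0,"ty": 0,"tz": 0,"yaw": 6},{"tx": 0,"ty": 0,"tz": 0,"yaw": 7},{"tx": 0,"ty": 0,"tz": 0,"yaw": 7},{"tx": 0,"ty": 0,"tz": 0,"yaw": 7},{"tx": 0,"ty": 0,"tz": 0,"yaw": 7},{"tx": 0,"ty": 0,"tz": 0,"yaw": 7},{"tx": 0,"ty": 0,"tz": 0,"yaw": 7},{"tx": 0,"ty": 0,"tz": 0,"yaw": 7},{"tx": 0,"ty": 0,"tz": 0,"yaw": 6.4},{"tx": 0,"ty": 0,"tz": 0,"yaw": 0}], gripper=0)

```text
t: 13.0
tcp_pos: [590.3, -92.5, 200.5]
tool_rot: [3.126, -0.299, -0.006]
ft_force: [-0.8, 0.1, -0.2]
width: 0.1
grip_force: 0.0
```

```bash
python3 - <<'E'
from meas import *
go([*W(40,-137),47],ey)
E
```

```text
tcp [590.3 -92.5 200.5] F [-0.8  0.1 -0.2] t 13.0 w 0.1
tool d [  5.4  -1.1 153.5] yaw deg -0.3 j7 -0.99
```

Call:
servo_tool(increments=[{"tx": 5,"ty": -1,"tz": 10,"yaw": 0},{"tx": 0,"ty": 0,"tz": 25,"yaw": 0},{"tx": 0,"ty": 0,"tz": 35,"yaw": 0},{"tx": 0,"ty": 0,"tz": 30,"yaw": 0},{"tx": 0,"ty": 0,"tz": 15,"yaw": 0},{"tx": 0,"ty": 0,"tz": 8,"yaw": 0},{"tx": 0,"ty": 0,"tz": 8,"yaw": 0},{"tx": 0,"ty": 0,"tz": 6,"yaw": 0},{"tx": 0,"ty": 0,"tz": 6,"yaw": 0},{"tx": 0,"ty": 0,"tz": 5,"yaw": 0},{"tx": 0,"ty": 0,"tz": 5,"yaw": 0},{"tx": 0,"ty": 0,"tz": 0,"yaw": 0},{"tx": 0,"ty": 0,"tz": 0,"yaw": 0},{"tx": 0,"ty": 0,"tz": 0,"yaw": 0}])

```text
t: 14.17
tcp_pos: [597.0, -91.6, 49.5]
tool_rot: [-3.128, 0.293, 0.0]
ft_force: [-0.7, 0.1, -0.3]
width: -0.0
grip_force: 0.0
```

Call:
servo_tool(increments=[{"tx": 0,"ty": 0,"tz": -15,"yaw": 0},{"tx": 0,"ty": 0,"tz": -30,"yaw": 0},{"tx": 0,"ty": 0,"tz": -35,"yaw": 0},{"tx": 0,"ty": 0,"tz": -35,"yaw": 0},{"tx": 0,"ty": 0,"tz": -35,"yaw": 0},{"tx": 0,"ty": -30,"tz": 0,"yaw": 0},{"tx": 0,"ty": -30,"tz": 0,"yaw": 0},{"tx": 0,"ty": -30,"tz": 0,"yaw": 0},{"tx": 0,"ty": -30,"tz": 0,"yaw": 0},{"tx": 0,"ty": 0,"tz": 0,"yaw": 0},{"tx": 0,"ty": 0,"tz": 0,"yaw": 0}])

```text
t: 15.08
tcp_pos: [619.5, 28.8, 200.1]
tool_rot: [-3.128, 0.286, -0.001]
ft_force: [-0.4, -0.6, -0.6]
width: 0.2
grip_force: 0.0
```

```bash
python3 - <<'E'
from meas import *
go([*W(40,-137),47],ey)
T=save('top','t6'); meas(T); C=save('scene','s6')
a=cv2.resize(T['img'][170:290,190:360,::-1],(395,279)); b=cv2.resize(C['img'][170:290,180:340,::-1],(395,279))
cv2.imwrite('pics/c6.png',np.clip(np.hstack([a,b])*1.4,0,255).astype(np.uint8))
E
```

```text
tcp [619.5  28.8 200.1] F [-0.4 -0.6 -0.6] t 15.0833 w 0.2
tool d [ -1.9 123.9 153. ] yaw deg 0.2 j7 -1.19
ptr -0.1561620842075629 133 mark 0.13558679352546124 3 0.11638451866922604 0.14539603313799843 diff -0.29174887773302416 knob deg -50.1479381153417
```

View pics/c6.png

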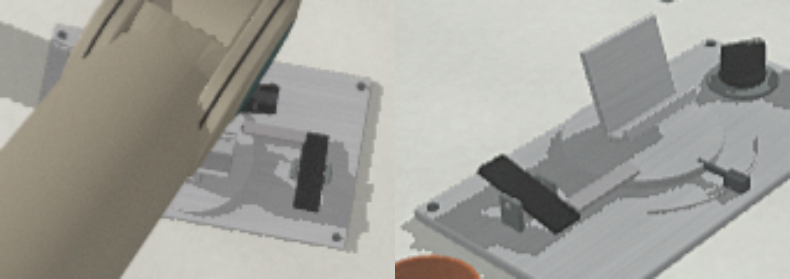

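The rocker is locked again (far end down at (565,222)) and the pointer runs into the tab. The arm hides the top view, so I'll move it clear and check once more.

Call:
servo_tool(increments=[{"tx": 0,"ty": 15,"tz": -10,"yaw": 0},{"tx": 0,"ty": 35,"tz": 0,"yaw": 0},{"tx": 0,"ty": 35,"tz": 0,"yaw": 0},{"tx": 0,"ty": 35,"tz": 0,"yaw": 0},{"tx": 0,"ty": 35,"tz": 0,"yaw": 0},{"tx": 0,"ty": 35,"tz": 0,"yaw": 0},{"tx": 0,"ty": 10,"tz": 0,"yaw": 0},{"tx": 0,"ty": 0,"tz": 0,"yaw": 0},{"tx": 0,"ty": 0,"tz": 0,"yaw": 0},{"tx": 0,"ty": 0,"tz": 0,"yaw": 0}])

```text
t: 16.02
tcp_pos: [582.2, -169.8, 209.5]
tool_rot: [-3.127, 0.293, -0.0]
ft_force: [-0.0, -0.9, -0.3]
width: -0.0
grip_force: 0.0
```

```bash
python3 - <<'E'
from meas import *
go([*W(40,-137),47],ey)
meas(save('top','t7'))
E
```

```text
tcp [ 582.2 -169.8  209.5] F [-0.  -0.9 -0.3] t 16.0167 w -0.0
tool d [ -1.6 -78.1 162.6] yaw deg -0.0 j7 -0.88
ptr 0.00929513417526211 10 mark 0.006392726801325768 33 -0.06874000079725222 0.06670633702021204 diff 0.002902407373936342 knob deg 0.4988870788626028
```

```bash
python3 -c "
from workcell import *
print(finish_job())"
```

```text
the job is handed in; nothing more can be done
None
```

The job is handed in with the rocker locked again, the pointer measured about 0.3 mm from the tab's middle line, and the jar, cup and remote not touched, at about 16 s of the 66 s allowed; the hand-in returned no verdict.

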